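# Find the heavy side of a wheel on the tyre balancer

### The arm

A 6-joint arm with a two-finger parallel gripper is mounted at the origin on the work surface. World frame = base frame: x ahead of the robot, y to its left, z up, the work surface at z = 0. Lengths are in mm, angles in degrees, forces in N, time in s.
With the tool pointing down it reaches from about 275 to 825 mm from the base axis. Payload 5.2 kg.
Tool frame: the origin (TCP) lies midway between the tips of the shut fingers; the grasp point (between the pads) lies 19 mm behind it; y points along the fingers, z is the direction in which the jaws open and shut, and the axes are right-handed (so a half turn about y gives the same grasp; the last joint's range is limited). The gripper opens to 93 mm and grips with 3 to 60 N. Pads are 15 mm wide; open, the fingers measure 128 mm over their backs; the gripper's body (75 mm by 188 mm) begins 65 mm behind the grasp point.
Start: joints at [-11.62, 14.817, 87.949, -0, 77.235, -11.62], TCP at [550.004, 0.023, 182.953] pointing down, gripper open.
Joint ranges: [-179.93, 179.93], [-52.35, 119.4], [10.71, 147.94], [-69.91, 249.91], [12.55, 155.21], [-178.61, 178.61]. Speed limits (degrees/s): [147.25, 147.25, 180, 180, 180, 180].

### API

Orientations are given as a 3x3 rotation matrix whose columns are the frame's x, y, z axes.
In Python, from cell import manip, snapshot, camera_info, nets gives the robot as it stands.
- The arm moves only by the shell command python3 -m handwheel 'ROWS' [FORCE]. ROWS is a JSON object of lists of equal length, an entry for each row: "translation": the shift along the world's x, y, z in mm, a list of three; "twist": the turn, a rotation vector about the world's x, y, z in rad, a list of three; "grip": the gripper's target within -1 to 1 (shut at 1, half-way at 0, fully open at -1). In form: {"translation": [[dx, dy, dz], ...], "twist": [[ax, ay, az], ...], "grip": [grip, ...]}. A call has 1 to 12 rows; each row is the pose to reach, as a shift and turn from the pose measured when the call began; what a row does not reach only later rows make up. A row lasts 1/8 s, in which the tool goes at most 62.5 mm and 10.7 degrees, less where a joint would pass 70% of its speed; a pose out of reach is approached as far as the arm can. A call with a gripper value outside its range is refused whole. The fingers move at their own pace and stop on an object; FORCE is the grip in N (left out, the last holds). Time passes only in rows, so rows that repeat a pose let the fingers close. It gives the time, the measured TCP pose, the force and the opening at its end, in the units of the state.
- manip.observe(): the state, without advancing time (a new reading comes with each control period).
- snapshot(name): name is "scene" or "side" or "wrist"; returns (picture, depth): 384x512x3 uint8, blue, green, red; 384x512 float32, mm along the optical axis (not along the pixel's ray), 0 where there is no reading.
- camera_info(name): a dict with "K" (3x3 intrinsics, pixels), "world_from_camera" (4x4, takes a point from camera to world coordinates); the wrist camera has in their place "hand_eye" (4x4, takes a point from camera to tool coordinates, whose origin is the TCP and whose axes are the tool frame's). Camera axes: x right, y down, z forward; pixel columns grow to the right and rows downward; lengths in mm; the calibration is good to about 2 mm. A picture is of the moment at which its call begins: read the wrist's pose just before it. camera_info takes no time and is no camera call.
- manip.hand_in(): hands the job in, once; it reports no verdict.
Trained networks look in the newest picture that a camera, given by its name, has taken for a name from the list of things; names that differ only in an ending like _2 or _b are one class to them, and where a whole thing is asked for, a point or a joint stands for the part that bears it (a point fixed in the world has none). Each returns a list of dicts, best first, with "confidence" (0 to 1); they miss things now and then, are a little off and sometimes report something else, mostly with a low value. They report only what shows in the picture. A call takes as long as a camera call. They do not tell look-alikes from the thing itself.
- nets.recognise(camera, label): "location" ([x, y, z] in mm, in the coordinates of the camera as it stood for that picture, good to about 4 mm: the middle of the surface that is visible of it).
- nets.masks_of(camera, label): "region" (384x512 bool, what is visible of it).
The state is a dict: "t": time; "q": joint angles; "dq": joint speeds; "joint_torque": joint torques, N m; "eef_pos": TCP position; "orientation": TCP orientation; "force": force on the tool from outside, world axes, zero at the start; "moment": the same for the moment, N m; "opening": finger opening in mm.
Only numpy, scipy, OpenCV 4.12 (cv2) and the standard library are available. Lean on these libraries where they do the work, as an engineer would, in place of code of your own. Each camera call takes 0.05 s, during which the arm holds its last target. There are 200 camera calls.

### The job

The buggy wheel on the tyre balancer has a heavy spot that cannot be seen. Spin it by hand and let it run free, and from how it swings find its heavy side (the bearings drag, so it stops a little off, on one side or the other); then turn the heavy side straight down and finish with the fingers still gripping the tyre, holding the wheel still there so that I can chalk the low point. Leave the other things on the bench where they are.

Things in the scene. Friction and masses are not known exactly. Their poses are not given: they have to be found in the camera images.
- balancer: Aluminium tyre balancer, fixed to the bench. Base plate 170 mm (its x) by 92 mm, 10 mm thick; two uprights, 34 mm wide plates with inner faces 56 mm either side of the wheel's middle and round tops 107 mm above the bench, 39 mm below the top of the wheel. Origin: centre of its underside, on the bench. Its x axis runs along the wheel's axle.
- axle (a point): Centre of the wheel, on the level axle, 90 mm above the bench; x along the axle. The bearings drag alike both ways and at every angle and speed, with 0.45 to 0.75 of the heavy side's greatest moment (7 to 10 mN m): let go, the wheel stays put if its heavy side is within 28 to 45 degrees of straight down or up; else it swings to the bottom, perhaps past it, and stops in 1 to 2 s.
- wheel: Black buggy wheel, 112 mm across, 42 mm wide, 0.19 kg, turns endlessly on the axle. Straddle the tyre from above, a finger on each side wall (42 mm over the pads, flat 41 to 56 mm from the axle). Starts at rest. Origin: its centre. Own x along the axle; own y, z turn with it, but were laid without regard to the heavy spot, which is hidden in the tyre, at any place round it, and cannot be seen.
- tape_mark (a point): Middle of a 10 mm wide strip of masking tape stuck across the tread and down both side walls, only to follow the wheel's turning: 56 mm from the axle, turns with the wheel, says nothing about the heavy side.
- tape_roll: Bystander: roll of masking tape lying flat, 68 mm across, 19 mm high. Origin: centre of its underside.
- glue_bottle: Bystander: small white glue bottle, 30 mm across, 85 mm high, standing. Origin: centre of its underside.
- hex_driver: Bystander: hex driver with black handle lying on the mat, 190 mm long along its x.
- spare_wheel_a: Bystander: spare wheel lying flat, 112 mm across, 42 mm high. Origin: centre of its underside.
- spare_wheel_b: Bystander: another spare wheel lying flat, the same size.
- battery_pack: Bystander: black battery pack lying flat, 138 by 46 by 25 mm. Origin: centre of its underside.
- spray_can: Bystander: spray can standing, 54 mm across, 170 mm high. Origin: centre of its underside.
- cross_wrench: Bystander: four-way wheel-nut wrench lying flat, 120 mm across, 13 mm high. Origin: its centre.
There are look-alikes about, which are no part of the job. Leave any blue or yellow look-alike of the balancer alone.

How it is judged:
By the outcome, as a careful person would: the job done as asked, in the order asked, and still so for the second after the job is handed in, while the arm keeps its last pose, push and grip.
It also fails if it takes over 64 s, if anything falls off the work surface, if the arm or the gripper's body presses on something with over 40 N, if the wrist force passes 120 N, or if a joint passes its speed limit or range.

## Working session

There is one attempt and no reset: what is moved stays moved. The work goes in short steps, Python scripts to look and compute and a shell command to move; the robot and the scene stay as the last step left them, time stands still between calls to the robot, and variables do not carry over. Pictures are saved under pics/ and viewed, about 8 in all and at most 12, crops included, and the job is handed in when it is done.

```bash
mkdir -p pics; cat > h.py <<'E'
import numpy as np, cv2
from cell import manip, snapshot, camera_info, nets
def T(cam, st=None):
    ci=camera_info(cam)
    if 'world_from_camera' in ci: return np.array(ci['world_from_camera'])
    st=st or manip.observe(); W=np.eye(4); W[:3,:3]=st['orientation']; W[:3,3]=st['eef_pos']
    return W@np.array(ci['hand_eye'])
def tow(M,p): return M[:3,:3]@np.array(p)+M[:3,3]
def cloud(cam,d,M):
    K=np.array(camera_info(cam)['K']); v,u=np.indices(d.shape)
    P=np.stack([(u-K[0,2])/K[0,0]*d,(v-K[1,2])/K[1,1]*d,d],-1)
    return P@M[:3,:3].T+M[:3,3]
def proj(cam,M,p):
    K=np.array(camera_info(cam)['K']); c=M[:3,:3].T@(np.array(p)-M[:3,3]); q=K@c; return q[:2]/q[2]
E
python3 - <<'E'
from h import *
ims=[]
s=manip.observe();print(s)
for c in ['scene','side']:
    M=T(c); im,d=snapshot(c); ims.append(im)
    print(c,M.round(2).tolist(),camera_info(c)['K'])
    for l in ['balancer','wheel','tape_mark','spray_can']:
        for r in nets.recognise(c,l):
            p=tow(M,r['location']); print(l,round(r['confidence'],2),p.round(0),proj(c,M,p).round(0))
cv2.imwrite('pics/a1.png',ims[0]);cv2.imwrite('pics/a2.png',ims[1])
cv2.imwrite('pics/a.png',cv2.resize(np.vstack(ims),(800,600)) if 0 else np.vstack(ims)[:, :])
E
```

```text
{'t': 0.0, 'q': array([-1.16183700e+01,  1.48594210e+01,  8.80125962e+01,  1.31040092e-05,
        7.72355320e+01, -1.16180500e+01]), 'dq': array([ 0.09930696,  0.11430749, -0.04170207, -0.00135426,  0.0377968 ,
       -0.00296276]), 'joint_torque': array([ 2.41929010e-04, -4.37298238e+01, -2.84004611e+01,  7.19661056e-02,
        4.11791797e-02, -1.14769305e-04]), 'eef_pos': array([5.49365979e+02, 1.65580087e-01, 1.82105640e+02]), 'orientation': array([[-5.98432379e-06, -1.83858005e-03,  9.99998310e-01],
       [-9.99999928e-01,  3.78248365e-04, -5.28889240e-06],
       [-3.78238001e-04, -9.99998238e-01, -1.83858218e-03]]), 'force': array([ 0.33492076,  0.52317858, -0.63350414]), 'moment': array([-0.03094914,  0.00051789, -0.00519971]), 'opening': 92.97901971807322}
scene [[0.08, 0.73, -0.68, 1425.19], [1.0, -0.05, 0.07, -79.44], [0.02, -0.69, -0.73, 1018.03], [0.0, 0.0, 0.0, 1.0]] [[453.33193692   0.         249.59882393]
 [  0.         453.33193692 186.34120788]
 [  0.           0.           1.        ]]
balancer 0.77 [817. -75.  72.] [224. 272.]
balancer 0.76 [589.   2.  75.] [24
[... 507 characters left out ...]
. 435.  33.] [380. 162.]
side [[-1.0, -0.07, 0.07, 467.38], [-0.1, 0.67, -0.73, 1288.32], [0.01, -0.74, -0.68, 1293.64], [0.0, 0.0, 0.0, 1.0]] [[481.99231488   0.         255.43926533]
 [  0.         481.99231488 182.4731611 ]
 [  0.           0.           1.        ]]
balancer 0.82 [342.  97.  12.] [320. 224.]
balancer 0.72 [779. -47.  66.] [206. 178.]
balancer 0.71 [565.  27.  44.] [260. 199.]
wheel 0.59 [785. -55. 105.] [204. 168.]
wheel 0.59 [343. 106. 120.] [322. 204.]
wheel 0.55 [572.  35. 107.] [258. 188.]
tape_mark 0.71 [347. 105. 137.] [322. 201.]
tape_mark 0.56 [784. -64. 100.] [204. 168.]
spray_can 0.85 [ 647. -437.  124.] [251. 109.]
spray_can 0.73 [ 589. -125.   60.] [257. 169.]
```

View pics/a1.png

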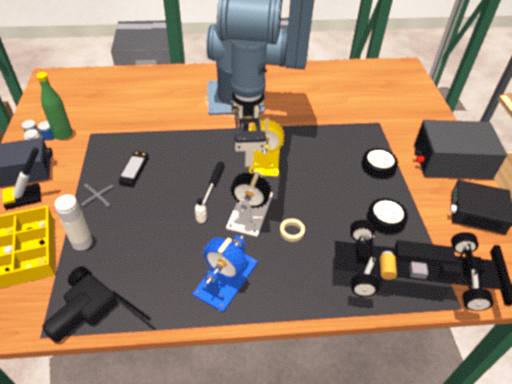

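View pics/a2.png

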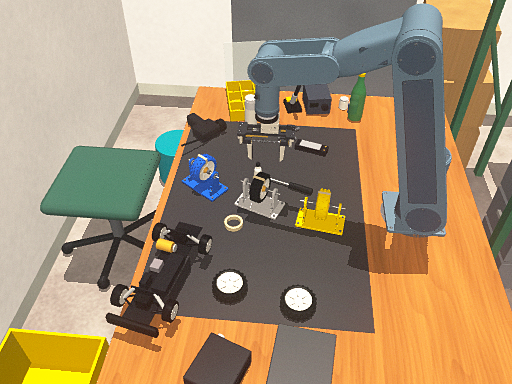

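The scene view shows three balancers: yellow at (266,147), aluminium at (250,200) and blue at (225,265). Only the aluminium one with the black wheel fits. Next, an enlarged crop and its geometry.

```bash
python3 - <<'E'
from h import *
out=[]
for c,(u,v) in {'scene':(250,200),'side':(260,196)}.items():
    M=T(c); im,d=snapshot(c); C=cloud(c,d,M)
    P=C[max(0,v-60):v+60,u-60:u+60].reshape(-1,3); I=im[v-60:v+60,u-60:u+60].reshape(-1,3).astype(int)
    sat=I.max(1)-I.min(1)
    near=np.hypot(P[:,0]-575,P[:,1]-10)<125
    b=near&(P[:,2]>4)&(P[:,2]<16)&(sat<40)&(I.mean(1)>110)
    r=cv2.minAreaRect(P[b][:,:2].astype(np.float32)); print(c,'base',b.sum(),r,np.median(P[b][:,2]), cv2.boxPoints(r).round(0).tolist())
    w=near&(P[:,2]>112)&(P[:,2]<155)
    Q=P[w]; print('top',w.sum(),Q.mean(0).round(1),Q[:,2].max(), np.linalg.svd(Q[:,:2]-Q[:,:2].mean(0))[2].round(2).tolist())
    out.append(cv2.resize(im[v-45:v+45,u-60:u+60],(800,600),interpolation=cv2.INTER_CUBIC)[:, :])
cv2.imwrite('pics/b.png',cv2.resize(np.hstack(out),(800,300)))
E
```

```text
scene base 635 ((569.2550048828125, 7.971305847167969), (96.07987976074219, 171.7254638671875), 68.63323211669922) 9.247088240363723 [[472.0, -5.0], [632.0, -68.0], [667.0, 21.0], [507.0, 84.0]]
top 498 [575.4  11.9 132.6] 148.94675807929434 [[-0.33, -0.94], [-0.94, 0.33]]
side base 526 ((570.2981567382812, 39.12894821166992), (135.58193969726562, 186.1819305419922), 86.87462615966797) 10.441259568775536 [[474.0, -23.0], [660.0, -34.0], [667.0, 102.0], [481.0, 112.0]]
top 255 [570.2  27.9 133.4] 153.7545670123211 [[0.49, 0.87], [0.87, -0.49]]
```

View pics/b.png

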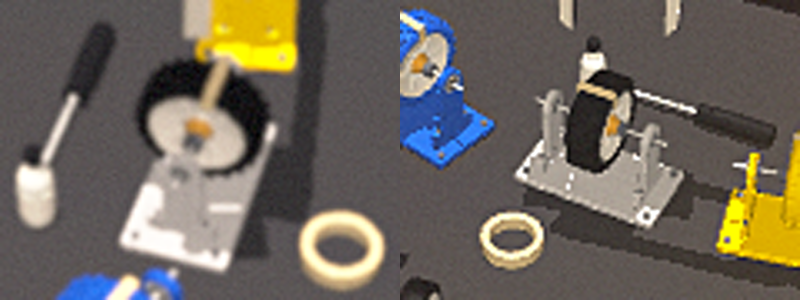

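Both crops show the aluminium balancer with the black wheel. Its tape is near the top, the glue bottle is to the left, and the yellow and blue look-alikes stand apart. The axle runs at about −21.4°, and the centre is near (569, 8).

```bash
python3 -m handwheel '{"translation":[[10,4,0],[20,8,0],[20,8,0]],"twist":[[0,0,-0.187],[0,0,-0.3735],[0,0,-0.3735]],"grip":[-1,-1,-1]}' 20
python3 - <<'E'
from h import *
print(np.array(camera_info('wrist')['hand_eye']).round(3).tolist(),camera_info('wrist')['K'])
M=T('wrist'); im,d=snapshot('wrist'); C=cloud('wrist',d,M)
P=C.reshape(-1,3)
near=np.hypot(P[:,0]-569,P[:,1]-8)<75
w=near&(P[:,2]>115)&(P[:,2]<155); Q=P[w]
if w.sum():
    r=cv2.minAreaRect(Q[:,:2].astype(np.float32)); print(w.sum(),r,cv2.boxPoints(r).round(0).tolist(),Q[:,2].max())
cv2.imwrite('pics/c.png',im)
E
```

```text
t: 0.98
eef_pos: [570.3, 8.2, 182.8]
orientation: [[-0.363, 0.0, 0.932], [-0.932, 0.0, -0.363], [-0.0, -1.0, 0.0]]
force: [-0.1, -0.5, -0.4]
opening: 93.0
[[-0.0, 0.966, 0.257, -70.767], [0.001, -0.257, 0.966, -202.517], [1.0, 0.0, -0.0, -0.18], [0.0, 0.0, 0.0, 1.0]] [[270.55931905   0.         257.00298323]
 [  0.         270.55931905 188.56491205]
 [  0.           0.           1.        ]]
3823 ((567.3360595703125, 11.768123626708984), (98.3759765625, 42.25935363769531), 68.64151763916016) [[530.0, -26.0], [569.0, -42.0], [605.0, 50.0], [566.0, 65.0]] 148.8882707323253
```

View pics/c.png

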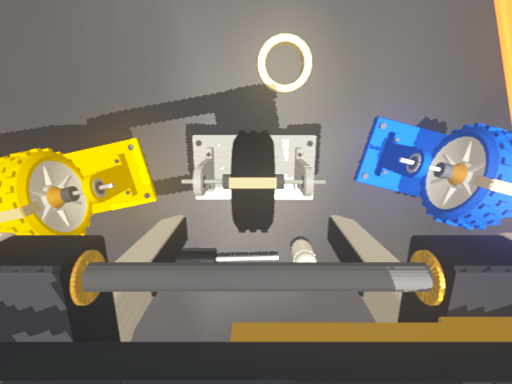

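The wrist view shows the wheel centred between the fingers at (254,182), with the tape on top at (252,183). Next: a tape tracker that scores template angles.

```bash
cat > trk.py <<'E'
from h import *
a=np.array([.9315,-.364,0]); p=np.array([.364,.9315,0]); z=np.array([0,0,1.]); C0=np.array([567.6,10.5,90])
F=np.radians(np.arange(0,360,2))
def strip(f):
    rd=z*np.cos(f)+p*np.sin(f); tg=-z*np.sin(f)+p*np.cos(f); X=[];N=[]
    for w in (-3,-1,1,3):
        for s in np.arange(-18,19,4): X.append(C0+56*rd+s*a+w*tg);N.append(rd)
        for r in (42,45,48,51,54):
            for sg in (1,-1): X.append(C0+r*rd+sg*21*a+w*tg);N.append(sg*a)
    return np.array(X),np.array(N)
S=[strip(f) for f in F]
def score(cam,im,d,M):
    K=np.array(camera_info(cam)['K']); R=im[...,2].astype(float)*.5+im[...,1]*.5; out=np.full(len(F),np.nan)
    for i,(X,N) in enumerate(S):
        c=(X-M[:3,3])@M[:3,:3]; uv=(c@K.T); uv=np.rint(uv[:,:2]/uv[:,2:]).astype(int)
        v=M[:3,3]-X; cs=(v*N).sum(1)/np.linalg.norm(v,axis=1)
        ok=(cs>.25)&(uv[:,0]>=0)&(uv[:,0]<512)&(uv[:,1]>=0)&(uv[:,1]<384)
        u=uv[ok]; 
        if len(u)<8: continue
        dd=d[u[:,1],u[:,0]]; g=abs(dd-c[ok][:,2])<10; u=u[g]
        if len(u)<8: continue
        out[i]=R[u[:,1],u[:,0]].mean()
    return out
def est(cam,im,d,M):
    o=score(cam,im,d,M); v=~np.isnan(o)
    if not v.any(): return None
    b=np.nanmedian(o); o2=np.where(v,o-b,0); k=int(o2.argmax()); 
    idx=(k+np.arange(-6,7))%len(F); w=np.clip(o2[idx]-.4*o2[k],0,None)
    return round(float((np.degrees(F[k])+(np.arange(-6,7)*2*w).sum()/w.sum()+180)%360-180),1), round(float(o2[k])), int(v.sum())
def run(n,cams=('scene','wrist')):
    for i in range(n):
        t=manip.observe()['t']; L=[]
        for c in cams:
            M=T(c); t=manip.observe()['t']; im,d=snapshot(c); L.append((round(t,2),c[:2],est(c,im,d,M)))
        print(*L)
E
python3 -c "
from trk import *
run(1,('scene','wrist','side'))"
```

```text
(1.02, 'sc', (12.1, 129, 155)) (1.07, 'wr', (11.1, 174, 66)) (1.12, 'si', (11.0, 146, 124))
```

```bash
python3 -m handwheel '{"translation":[[-3,2,-20],[-3,2,-64],[-3,2,-64],[-3,2,-64],[-3,2,-64],[-3,2,-64],[-3,2,-64],[-3,2,-64]],"twist":[[0,0,0],[0,0,0],[0,0,0],[0,0,0],[0,0,0],[0,0,0],[0,0,0],[0,0,0]],"grip":[-1,-1,1,1,1,1,1,1]}' 20
python3 - <<'E'
import numpy as np
from h import manip
print(manip.observe()['eef_pos'])
# rows for turning phi about axle, from the top, TCP radius 29
a=np.array([.9315,-.364,0]); p=np.array([.364,.9315,0])
for r in (29,):
  for f in (10,20,30,40,50):
    t=np.radians(f); print(f,(r*(p*np.sin(t))+np.array([0,0,r*(np.cos(t)-1)])).round(1).tolist(),(-t*a).round(4).tolist())
E
```

```text
t: 2.17
eef_pos: [566.7, 9.9, 119.2]
orientation: [[-0.362, -0.0, 0.932], [-0.932, -0.0, -0.362], [0.0, -1.0, 0.0]]
force: [0.3, 1.0, -0.6]
opening: 37.0
[566.67678975   9.93674419 119.16843802]
10 [1.8, 4.7, -0.4] [-0.1626, 0.0635, -0.0]
20 [3.6, 9.2, -1.7] [-0.3252, 0.1271, -0.0]
30 [5.3, 13.5, -3.9] [-0.4877, 0.1906, -0.0]
40 [6.8, 17.4, -6.8] [-0.6503, 0.2541, -0.0]
50 [8.1, 20.7, -10.4] [-0.8129, 0.3176, -0.0]
```

```bash
python3 -m handwheel '{"translation":[[1.8,4.7,-0.4],[3.6,9.2,-1.7],[5.3,13.5,-3.9],[6.8,17.4,-6.8],[8.1,20.7,-10.4],[8.1,20.7,-10.4]],"twist":[[-0.1626,0.0635,0],[-0.3252,0.1271,0],[-0.4877,0.1906,0],[-0.6503,0.2541,0],[-0.8129,0.3176,0],[-0.8129,0.3176,0]],"grip":[1,1,1,1,1,1]}' 20
python3 -c "
from trk import *
print(manip.observe()['opening'])
run(1,('scene','side'))"
```

```text
t: 2.92
eef_pos: [572.7, 32.8, 101.7]
orientation: [[-0.22, -0.284, 0.933], [-0.598, -0.716, -0.359], [0.77, -0.637, -0.012]]
force: [-0.9, -0.2, -1.0]
opening: 0.2
0.18371135231157598
(2.92, 'sc', (11.9, 177, 155)) (2.98, 'si', (11.0, 212, 41))
```

```bash
python3 - <<'E'
from h import *
o=[]
for c,(u,v) in {'scene':(250,190),'side':(260,190)}.items():
    im,d=snapshot(c); o.append(cv2.resize(im[v-60:v+60,u-60:u+60],(400,400),interpolation=cv2.INTER_CUBIC))
cv2.imwrite('pics/d.png',np.hstack(o)); print(manip.observe()['force'],manip.observe()['moment'])
E
```

```text
[ 0.07207187  0.5187893  -0.15856332] [ 0.36031381 -0.10343897 -0.0334892 ]
```

View pics/d.png

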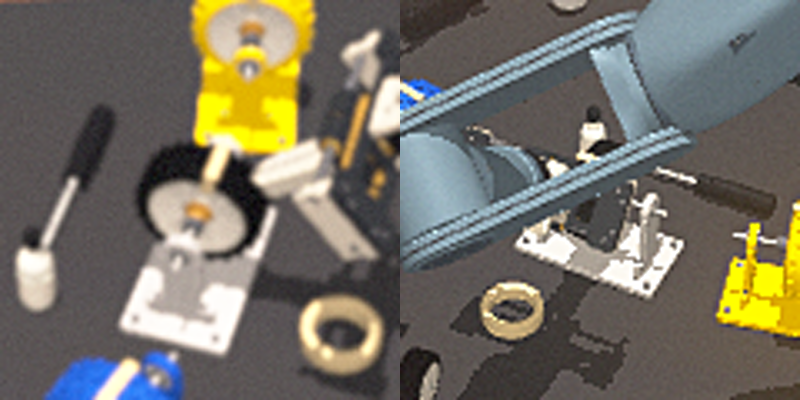

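```bash
python3 - <<'E'
from h import *
M=T('scene'); im,d=snapshot('scene'); C=cloud('scene',d,M); s=manip.observe()
print(s['eef_pos'],s['q'],s['opening'], proj('scene',M,s['eef_pos']))
for (x,y) in [(258,175),(270,175),(300,170),(320,215),(350,245),(240,180),(205,235),(300,190)]:
    u=190+int(x*.3);v=130+int(y*.3); print((x,y),u,v,C[v,u].round(0))
E
```

```text
[575.69851938  29.67930856 111.7519905 ] [ 16.28816504  45.49875264  67.91912568 -37.91571691  99.77965609
  42.62447842] 0.30451470677630493 [257.7094114 186.6568309]
(258, 175) 267 182 [592.  52. 146.]
(270, 175) 271 182 [600.  61. 153.]
(300, 170) 280 181 [614.  83. 170.]
(320, 215) 286 194 [687.  86. 200.]
(350, 245) 295 203 [698. 109. 177.]
(240, 180) 262 184 [583.  40. 130.]
(205, 235) 251 200 [582.  12.  65.]
(300, 190) 280 187 [684.  70. 222.]
```

```bash
python3 - <<'E'
from h import *
im,d=snapshot('wrist'); im2,_=snapshot('scene')
cv2.imwrite('pics/e.png',np.hstack([cv2.resize(im,(533,400)),cv2.resize(im2[150:230,225:278],(265,400),interpolation=cv2.INTER_CUBIC)])); s=manip.observe();print(s['t'],s['eef_pos'],s['joint_torque'].round(1))
E
```

```text
3.275 [575.52375798  29.64787595 111.72300469] [  0.2 -65.2 -23.2  -3.    2.8  -0. ]
```

View pics/e.png

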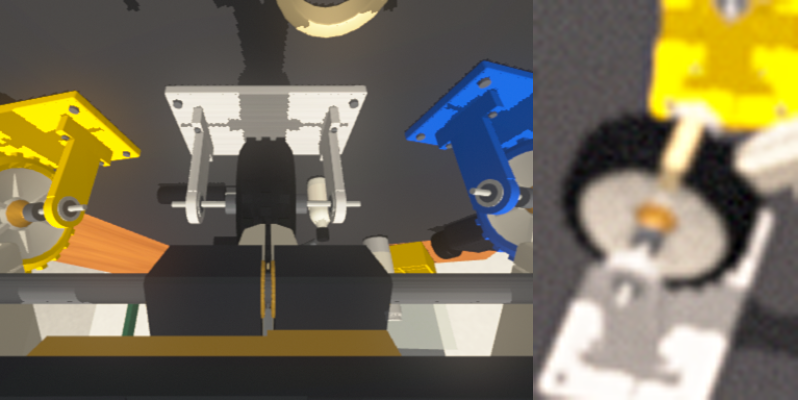

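```bash
python3 - <<'E'
from h import *
H=np.array(camera_info('wrist')['hand_eye'])
im,d=snapshot('wrist'); C=cloud('wrist',d,H); M=T('wrist'); W=cloud('wrist',d,M)
from trk import a,p,C0
for v in (140,170,190,200,205,210,214,218,222,226,230,234):
  for u in (242,252,257,262,272):
    w=W[v,u]-C0; print(v,u,im[v,u].tolist(),'tool',C[v,u].round(0).tolist(),'wheel a,p,h',[round(float(x)) for x in (w@a,w@p,w[2])], 'r',round(float(np.hypot(w@p,w[2]))))
E
```

```text
140 242 [51, 55, 58] tool [-53.0, 7.0, -12.0] wheel a,p,h [-11, 49, -24] r 55
140 252 [51, 54, 57] tool [-53.0, 12.0, -4.0] wheel a,p,h [-4, 46, -26] r 53
140 257 [49, 53, 57] tool [-53.0, 10.0, -0.0] wheel a,p,h [0, 47, -25] r 53
140 262 [49, 52, 56] tool [-53.0, 11.0, 4.0] wheel a,p,h [4, 46, -26] r 53
140 272 [50, 55, 58] tool [-53.0, 7.0, 11.0] wheel a,p,h [12, 50, -24] r 55
170 242 [38, 40, 42] tool [-34.0, -16.0, -11.0] wheel a,p,h [-10, 55, 6] r 56
170 252 [36, 39, 41] tool [-34.0, -13.0, -4.0] wheel a,p,h [-3, 53, 4] r 53
170 257 [37, 39, 42] tool [-34.0, -13.0, -0.0] wheel a,p,h [0, 52, 4] r 52
170 262 [38, 40, 42] tool [-34.0, -14.0, 3.0] wheel a,p,h [4, 53, 5] r 54
170 272 [40, 42, 45] tool [-34.0, -17.0, 10.0] wheel a,p,h [11, 56, 6] r 56
190 242 [40, 41, 40] tool [-22.0, -24.0, -10.0] wheel a,p,h [-10, 53, 20] r 57
190 252 [38, 39, 39] tool [-21.0, -21.0, -4.0] wheel a,p,h [-3, 50, 19] r 54
190 257 [39, 39, 39] tool [-21.0, -21.0, -0.0] wheel a,p,h [0, 51, 19] r 54
190 262 [38, 40, 40] tool [-21.0, -21.0, 3.0] wheel a,p,h [4, 51, 19] r 54
190 272 [42, 43, 44] tool [-22.0
[... 2806 characters left out ...]
 r 90
230 252 [118, 136, 144] tool [-8.0, -60.0, -3.0] wheel a,p,h [-3, 72, 54] r 90
230 257 [39, 42, 43] tool [-7.0, -58.0, -0.0] wheel a,p,h [0, 69, 53] r 87
230 262 [118, 136, 144] tool [-9.0, -62.0, 3.0] wheel a,p,h [3, 74, 55] r 92
230 272 [117, 135, 143] tool [-8.0, -61.0, 8.0] wheel a,p,h [8, 73, 54] r 91
234 242 [115, 133, 140] tool [-8.0, -66.0, -8.0] wheel a,p,h [-8, 76, 57] r 96
234 252 [118, 135, 143] tool [-8.0, -65.0, -3.0] wheel a,p,h [-3, 76, 57] r 95
234 257 [42, 41, 43] tool [-7.0, -63.0, -0.0] wheel a,p,h [0, 73, 57] r 93
234 262 [118, 137, 144] tool [-9.0, -67.0, 3.0] wheel a,p,h [3, 78, 58] r 97
234 272 [117, 134, 143] tool [-9.0, -66.0, 8.0] wheel a,p,h [8, 77, 58] r 96
```

```bash
python3 -m handwheel '{"translation":[[6.3,16,14.5],[12.6,32,29],[16.8,43,38.5],[16.8,43,38.5]],"twist":[[0,0,0],[0,0,0],[0,0,0],[0,0,0]],"grip":[1,1,1,1]}' 20
python3 - <<'E'
from trk import *
H=np.array(camera_info('wrist')['hand_eye'])
im,d=snapshot('wrist'); C=cloud('wrist',d,H)
for v in range(186,226,4): print(v,[(C[v,u].round(0).tolist()) for u in (250,262)])
b=(abs(C[...,0])<10)&(abs(C[...,2])<25)&(C[...,1]<20)&(im[...,2]>90); print('tip y',np.sort(C[...,1][b])[-5:])
cv2.imwrite('pics/f.png',im)
run(1,('scene',)); s=manip.observe(); print(s['eef_pos'],s['force'],s['opening'])
E
```

```text
t: 3.82
eef_pos: [592.9, 73.0, 151.7]
orientation: [[-0.24, -0.274, 0.931], [-0.601, -0.711, -0.365], [0.762, -0.647, 0.006]]
force: [0.1, 1.1, 0.4]
opening: 0.6
186 [[-9.0, 37.0, -7.0], [-9.0, 38.0, 4.0]]
190 [[-5.0, 38.0, -7.0], [-5.0, 38.0, 4.0]]
194 [[-1.0, 38.0, -7.0], [-1.0, 38.0, 4.0]]
198 [[3.0, 38.0, -7.0], [3.0, 37.0, 4.0]]
202 [[7.0, 38.0, -7.0], [7.0, 39.0, 4.0]]
206 [[11.0, 39.0, -7.0], [11.0, 39.0, 4.0]]
210 [[15.0, 39.0, -7.0], [16.0, 42.0, 5.0]]
214 [[20.0, 43.0, -7.0], [20.0, 43.0, 5.0]]
218 [[-8.0, -42.0, -5.0], [-8.0, -41.0, 3.0]]
222 [[-9.0, -49.0, -4.0], [-9.0, -49.0, 3.0]]
tip y [-36.48676435 -36.46342799 -36.06893503 -35.75127112 -35.6752362 ]
(3.88, 'sc', (12.0, 179, 154))
[592.0562604   72.13922194 150.38799036] [ 0.09358646 -0.09470933 -0.55162869] 0.8684132893761035
```

```bash
python3 - <<'E'
from trk import *
s=manip.observe(); R=np.array(s['orientation']); t=s['eef_pos']
for c in ('scene','side'):
    M=T(c); im,d=snapshot(c); C=(cloud(c,d,M)-t)@R
    b=(abs(C[...,0])<14)&(abs(C[...,2])<28)&(C[...,1]>-90)&(C[...,1]<25)&(d>0)
    q=C[b]; print(c,b.sum()); o=q[np.argsort(q[:,1])]; print(o[-14:].round(0).tolist())
E
```

```text
scene 200
[[9.0, -43.0, 14.0], [5.0, -43.0, 14.0], [7.0, -43.0, -15.0], [8.0, -42.0, 1.0], [7.0, -41.0, -9.0], [9.0, -41.0, 9.0], [8.0, -39.0, -4.0], [8.0, -39.0, 4.0], [7.0, -38.0, -10.0], [8.0, -37.0, -1.0], [8.0, -36.0, 6.0], [8.0, -36.0, -6.0], [9.0, -36.0, 3.0], [-9.0, -33.0, 4.0]]
side 0
[]
```

Two cameras agree that the real fingertips sit about 35 mm short of the reported TCP, so the first grip closed above the tread and the wheel hasn't turned. I'll correct for this: the reported TCP goes about 5 mm past the axle, which puts the pads at r≈49.

```bash
python3 -m handwheel '{"translation":[[0,0,0],[0,0,0],[0,0,0],[0,0,0],[0,0,0],[-10,-25,-24],[-20,-50,-48],[-26,-65,-63.5],[-26,-65,-63.5],[-26,-65,-63.5],[-26,-65,-63.5],[-26,-65,-63.5]],"twist":[[0,0,0],[0,0,0],[0,0,0],[0,0,0],[0,0,0],[0,0,0],[0,0,0],[0,0,0],[0,0,0],[0,0,0],[0,0,0],[0,0,0]],"grip":[-0.5,-0.5,-0.5,-0.5,-0.5,-0.5,-0.5,-0.5,1,1,1,1]}' 20
python3 - <<'E'
from trk import *
s=manip.observe();print(s['opening'],s['eef_pos'],s['force'],s['moment']); run(1,('scene',))
R=np.array(s['orientation']); print(R.round(3).tolist(), 'tilt',np.degrees(np.arctan2(-R[:,1]@p,-R[2,1])))
E
```

```text
t: 5.52
eef_pos: [565.8, 8.1, 87.0]
orientation: [[-0.237, -0.277, 0.931], [-0.6, -0.711, -0.365], [0.764, -0.646, 0.002]]
force: [-2.8, 3.8, 3.0]
opening: 42.1
42.11426713421807 [565.76660435   8.11609756  87.02221995] [-2.76950377  3.83923606  3.04549355] [ 0.4719717   0.376948   -0.54074687]
(5.53, 'sc', (12.0, 173, 148))
[[-0.237, -0.277, 0.931], [-0.6, -0.711, -0.365], [0.764, -0.646, 0.002]] tilt 49.78973653955971
```

```bash
python3 -m handwheel '{"translation":[[0.2,0.5,-0.7],[0.5,1.2,-1.2],[0.8,2,-1.6],[1.1,2.8,-1.7],[1.4,3.6,-1.7],[1.7,4.4,-1.6],[2,5.1,-1.4],[2.3,5.9,-1.1],[2.3,5.9,-1.1]],"twist":[[0.1626,-0.0635,0],[0.3252,-0.1271,0],[0.4877,-0.1906,0],[0.6503,-0.2541,0],[0.8129,-0.3176,0],[0.9755,-0.3812,0],[1.138,-0.4447,0],[1.3006,-0.5082,0],[1.3006,-0.5082,0]],"grip":[1,1,1,1,1,1,1,1,1]}' 20
python3 -c "
from trk import *
s=manip.observe();R=np.array(s['orientation']); print(s['opening'],s['eef_pos'],s['force'],'tilt',np.degrees(np.arctan2(-R[:,1]@p,-R[2,1])))
run(1,('scene','wrist','side'))"
```

```text
t: 6.7
eef_pos: [567.0, 11.6, 84.2]
orientation: [[-0.323, 0.183, 0.928], [-0.801, 0.469, -0.372], [-0.503, -0.864, -0.005]]
force: [0.2, 1.1, -8.2]
opening: 42.2
42.220066193180166 [567.01177505  11.64775937  84.17129367] [ 0.24807379  1.14370535 -8.24937565] tilt -30.229852575905607
(6.7, 'sc', (-69.6, 105, 147)) (6.75, 'wr', (-8.6, 30, 48)) (6.8, 'si', (-31.1, 174, 103))
```

```bash
python3 -m handwheel '{"translation":[[0,0,0]],"twist":[[0,0,0]],"grip":[-0.5]}' 20
python3 -c "
from trk import *
run(16,('scene','side'))
print(manip.observe()['opening'])"
```

```text
t: 6.98
eef_pos: [568.4, 14.3, 86.4]
orientation: [[-0.314, 0.181, 0.932], [-0.809, 0.463, -0.363], [-0.497, -0.868, 0.001]]
force: [0.3, 0.0, 0.8]
opening: 47.9
(6.97, 'sc', (-71.4, 107, 149)) (7.03, 'si', (19.7, 16, 100))
(7.08, 'sc', (-84.3, 109, 146)) (7.12, 'si', (-99.1, 59, 109))
(7.17, 'sc', (-104.0, 114, 146)) (7.22, 'si', (-115.9, 105, 114))
(7.28, 'sc', (-130.9, 120, 143)) (7.33, 'si', (-146.1, 94, 127))
(7.38, 'sc', (-139.0, 68, 144)) (7.42, 'si', (-171.9, 112, 125))
(7.47, 'sc', (165.9, 66, 143)) (7.53, 'si', (170.4, 112, 136))
(7.58, 'sc', (164.2, 133, 144)) (7.62, 'si', (163.0, 104, 128))
(7.67, 'sc', (164.9, 133, 144)) (7.72, 'si', (162.2, 103, 131))
(7.78, 'sc', (165.1, 131, 145)) (7.83, 'si', (162.1, 104, 129))
(7.88, 'sc', (165.2, 133, 145)) (7.92, 'si', (164.4, 103, 129))
(7.97, 'sc', (165.1, 134, 145)) (8.03, 'si', (165.0, 100, 129))
(8.07, 'sc', (165.2, 133, 145)) (8.12, 'si', (162.8, 107, 128))
(8.18, 'sc', (164.8, 134, 145)) (8.22, 'si', (162.0, 103, 133))
(8.28, 'sc', (165.1, 133, 144)) (8.32, 'si', (162.4, 105, 133))
(8.38, 'sc', (165.2, 134, 144)) (8.43, 'si', (162.2, 105, 122))
(8.47, 'sc', (164.9, 134, 145)) (8.53, 'si', (163.9, 112, 116))
69.86099016260496
```

First swing: tape from −71° to −195°, turning the negative way. Next I'll bring the gripper round, re-grip, and turn the wheel on so it swings back from the other side.

```bash
python3 -m handwheel '{"translation":[[-0.3,-0.7,0],[-0.6,-1.4,0.4],[-0.9,-2.3,0.5],[-1.1,-3,0.6],[-1.4,-3.7,0.8],[-1.7,-4.5,1],[-2,-5.2,1.1],[-2.3,-6,1.2],[-2.3,-6,1.2],[-2.3,-6,1.2],[-2.3,-6,1.2],[-2.3,-6,1.2]],"twist":[[-0.167,0.065,0],[-0.333,0.13,0],[-0.5,0.195,0],[-0.667,0.26,0],[-0.833,0.326,0],[-1,0.391,0],[-1.166,0.456,0],[-1.333,0.521,0],[-1.333,0.521,0],[-1.333,0.521,0],[-1.333,0.521,0],[-1.333,0.521,0]],"grip":[-0.5,-0.5,-0.5,-0.5,-0.5,-0.5,-0.5,-0.5,1,1,1,1]}' 20
python3 -c "
from trk import *
s=manip.observe();R=np.array(s['orientation']); print(s['opening'],s['eef_pos'],s['force'],'tilt',np.degrees(np.arctan2(-R[:,1]@p,-R[2,1])))
run(1,('scene',))"
```

```text
t: 10.07
eef_pos: [565.1, 6.6, 89.1]
orientation: [[-0.229, -0.287, 0.93], [-0.573, -0.733, -0.367], [0.787, -0.617, 0.003]]
force: [-2.8, 2.7, 2.5]
opening: 41.7
41.67722397687232 [565.14017768   6.6253566   89.06477395] [-2.82111556  2.67677988  2.45572193] tilt 51.92318717305031
(10.07, 'sc', (165.3, 127, 150))
```

```bash
cat > fit.py <<'E'
import numpy as np
D1=[(6.97,-71.4),(7.08,-84.3),(7.12,-99.1),(7.17,-104),(7.22,-115.9),(7.28,-130.9),(7.33,-146.1),(7.42,-171.9),(7.47,-194.1),(7.53,-189.6),(7.58,-195.8),(7.62,-197),(7.8,-195),(8.2,-195)]
def energy(phi0,s,e): # f/M from start s to end e (deg)
    return (np.cos(np.radians(e-phi0))-np.cos(np.radians(s-phi0)))/np.radians(abs(e-s))
if __name__=='__main__':
    for ph in range(-200,-160,4): print(ph,round(energy(ph,-71,-195),3))
E
python3 fit.py
```

```text
-200 0.751
-196 0.727
-192 0.699
-188 0.668
-184 0.634
-180 0.597
-176 0.556
-172 0.513
-168 0.468
-164 0.42
```

```bash
python3 -m handwheel '{"translation":[[0.2,0.5,-0.8],[0.4,1.2,-1.4],[0.7,1.8,-1.9],[1,2.6,-2.1],[1.3,3.4,-2.1],[1.6,4.3,-2],[1.9,5,-1.8],[2.2,5.7,-1.4],[2.5,6.4,-1],[2.7,7,-0.4],[2.7,7,-0.4]],"twist":[[0.1593,-0.0623,0],[0.3186,-0.1245,0],[0.4779,-0.1868,0],[0.6372,-0.249,0],[0.7965,-0.3113,0],[0.9558,-0.3736,0],[1.1151,-0.4358,0],[1.2744,-0.4981,0],[1.4337,-0.5603,0],[1.593,-0.6226,0],[1.593,-0.6226,0]],"grip":[1,1,1,1,1,1,1,1,1,1,1]}' 20
python3 -c "
from trk import *
s=manip.observe();R=np.array(s['orientation']); print(s['opening'],s['eef_pos'],s['force'],'tilt',np.degrees(np.arctan2(-R[:,1]@p,-R[2,1])))
run(1,('scene','side'))"
```

```text
t: 11.5
eef_pos: [566.9, 11.2, 87.0]
orientation: [[-0.263, 0.263, 0.928], [-0.643, 0.67, -0.372], [-0.72, -0.694, -0.007]]
force: [-0.2, 0.8, -6.5]
opening: 42.1
42.104726254548886 [566.90492305  11.20556094  87.02589742] [-0.16347182  0.79077308 -6.52729712] tilt -46.02850418074497
(11.5, 'sc', (67.7, 122, 143)) (11.55, 'si', (-44.1, 191, 105))
```

```bash
python3 -m handwheel '{"translation":[[0,0,0]],"twist":[[0,0,0]],"grip":[-0.5]}' 20
python3 -c "
from trk import *
run(12,('scene','side'))
print(manip.observe()['opening'])"
```

```text
t: 11.72
eef_pos: [567.9, 12.2, 89.5]
orientation: [[-0.257, 0.261, 0.93], [-0.652, 0.664, -0.366], [-0.714, -0.7, -0.001]]
force: [0.0, -0.0, 0.2]
opening: 48.1
(11.72, 'sc', (75.6, 105, 141)) (11.78, 'si', (79.8, 144, 108))
(11.82, 'sc', (89.2, 114, 137)) (11.88, 'si', (97.4, 113, 119))
(11.93, 'sc', (109.4, 139, 133)) (11.97, 'si', (122.7, 79, 124))
(12.03, 'sc', (138.4, 129, 131)) (12.07, 'si', (154.4, 108, 132))
(12.12, 'sc', (167.9, 124, 132)) (12.18, 'si', (-169.1, 123, 137))
(12.22, 'sc', (-54.0, 106, 131)) (12.28, 'si', (-148.0, 100, 134))
(12.32, 'sc', (-139.3, 140, 132)) (12.38, 'si', (-66.6, 18, 114))
(12.43, 'sc', (-138.5, 134, 133)) (12.47, 'si', (-66.5, 19, 130))
(12.53, 'sc', (-138.6, 134, 133)) (12.57, 'si', (-65.4, 17, 127))
(12.62, 'sc', (-138.8, 139, 133)) (12.68, 'si', (-142.5, 70, 129))
(12.72, 'sc', (-139.3, 136, 132)) (12.78, 'si', (-143.0, 90, 136))
(12.82, 'sc', (-140.2, 135, 131)) (12.88, 'si', (-144.1, 98, 133))
69.72935744132839
```

```bash
python3 - <<'E'
import numpy as np
from fit import energy,D1
from scipy.optimize import brentq,least_squares
from scipy.integrate import solve_ivp
g=lambda ph:energy(ph,-70,-196)-energy(ph,-292.5,-140)
for ph in range(-190,-150,5): print(ph,round(energy(ph,-70,-196),3),round(energy(ph,-292.5,-140),3))
ph=brentq(g,-200,-150);print('energy',ph,energy(ph,-70,-196))
D2=[(11.72,-284.4),(11.78,-280.2),(11.82,-270.8),(11.88,-262.6),(11.93,-250.6),(11.97,-237.3),(12.03,-221.6),(12.07,-205.6),(12.12,-192.1),(12.18,-169.1),(12.28,-148),(12.32,-139.5),(12.43,-139.5),(12.6,-139.5)]
def sim(s,t0,ts,w2,k,ph):
    dt=.002;th=np.radians(s);w=0;T=[0];X=[th]
    t=0
    while t<2:
        gr=-w2*np.sin(th-np.radians(ph)); f=k*w2
        if w==0:
            if abs(gr)<=f: break
            acc=gr-np.sign(gr)*f
        else: acc=gr-np.sign(w)*f
        wn=w+acc*dt
        if w!=0 and wn*w<0: wn=0
        w=wn;th+=w*dt;t+=dt;T.append(t);X.append(th)
    return np.degrees(np.interp(np.array(ts)-t0,T,X))
def res(x):
    w2,k,ph,t1,t2,s1,s2=x; d1=np.array(D1);d2=np.array(D2)
    r=np.r_[d1[:,1]-sim(s1,t1,d1[:,0],w2,k,ph),d2[:,1]-sim(s2,t2,d2[:,0],w2,k,ph),(s1+70)/1.,(s2+292.5)/1.]
    return r
best=min((least_squares(res,[w2,.5,p0,6.87,11.6,-70,-292.5],loss='soft_l1',f_scale=3,diff_step=1e-3,x_scale=[5,.05,5,.05,.05,1,1]) for w2 in (30,60) for p0 in (-175,-165)),key=lambda r:r.cost)
print(best.x.round(3),best.cost,res(best.x).round(0))
E
```

```text
-190 0.68 0.323
-185 0.639 0.379
-180 0.593 0.432
-175 0.542 0.481
-170 0.488 0.527
-165 0.429 0.569
-160 0.368 0.607
-155 0.304 0.64
energy -171.9676379869402 0.5096026477975442
[  30.104    0.505 -171.176    6.887   11.579  -69.619 -292.071] 60.09389326485836 [  1.   1.  -7.  -1.   0.   2.   1.   0. -11.   2.  -0.  -1.   1.   1.
   1.  -1.   2.  -1.  -1.   1.  -2.   1.  -2.   2.  -1.   2.  -1.   0.
   0.   0.]
```

Energy and full-trajectory fits agree: with the heavy side down, the tape is at about −171.5° (drag ratio 0.51, inside the stated range). The wheel now rests at −139.5°, so I'll re-grip and turn it −32°.

```bash
python3 -m handwheel '{"translation":[[-0.2,-0.6,-0.3],[-0.4,-1.2,-0.6],[-0.5,-1.8,-1],[-0.7,-2.4,-1.3],[-0.9,-3,-1.6],[-1,-3.4,-2],[-1.2,-3.8,-2.2],[-1.3,-4.2,-2.5],[-1.3,-4.2,-2.5],[-1.3,-4.2,-2.5],[-1.3,-4.2,-2.5],[-1.3,-4.2,-2.5]],"twist":[[-0.1585,0.0619,0],[-0.317,0.1239,0],[-0.4755,0.1858,0],[-0.634,0.2478,0],[-0.7925,0.3097,0],[-0.951,0.3716,0],[-1.1095,0.4336,0],[-1.268,0.4955,0],[-1.268,0.4955,0],[-1.268,0.4955,0],[-1.268,0.4955,0],[-1.268,0.4955,0]],"grip":[-0.5,-0.5,-0.5,-0.5,-0.5,-0.5,-0.5,-0.5,1,1,1,1]}' 20
python3 -c "
from trk import *
s=manip.observe();R=np.array(s['orientation']); print(s['opening'],s['eef_pos'],s['force'],'tilt',np.degrees(np.arctan2(-R[:,1]@p,-R[2,1])))
run(1,('scene','side'))"
```

```text
t: 14.42
eef_pos: [565.2, 6.9, 86.7]
orientation: [[-0.315, -0.195, 0.929], [-0.785, -0.496, -0.371], [0.533, -0.846, 0.003]]
force: [-2.6, 1.7, 1.4]
opening: 42.0
42.018412128919714 [565.21433357   6.91632101  86.73002119] [-2.64502352  1.69616869  1.37723545] tilt 32.22070578492253
(14.43, 'sc', (-141.0, 123, 143)) (14.47, 'si', (-148.4, 69, 51))
```

```bash
python3 -m handwheel '{"translation":[[0.2,0.6,-0.2],[0.5,1.2,-0.5],[0.7,1.8,-0.7],[0.9,2.4,-0.8],[0.9,2.4,-0.8],[0.9,2.4,-0.8],[0.9,2.4,-0.8]],"twist":[[0.126,-0.0493,0],[0.252,-0.0985,0],[0.378,-0.1478,0],[0.504,-0.197,0],[0.504,-0.197,0],[0.504,-0.197,0],[0.504,-0.197,0]],"grip":[1,1,1,1,1,1,1]}' 25
python3 -c "
from trk import *
s=manip.observe();R=np.array(s['orientation']); print(s['opening'],s['eef_pos'],s['force'],'tilt',np.degrees(np.arctan2(-R[:,1]@p,-R[2,1])))
run(3,('scene','side'))
o=[]
for c,(u,v) in {'scene':(250,190),'side':(260,190)}.items():
    im,d=snapshot(c); o.append(cv2.resize(im[v-60:v+60,u-60:u+60],(400,400),interpolation=cv2.INTER_CUBIC))
cv2.imwrite('pics/g.png',np.hstack(o))"
```

```text
t: 15.4
eef_pos: [565.6, 8.2, 84.9]
orientation: [[-0.37, -0.011, 0.929], [-0.929, -0.024, -0.37], [0.026, -1.0, -0.001]]
force: [1.7, -6.0, -15.0]
opening: 42.0
42.02187906846744 [565.5657592    8.16022453  84.89071952] [  1.72026861  -5.97195303 -14.99187118] tilt 1.499746954405787
(15.4, 'sc', (-28.6, 61, 136)) (15.45, 'si', (-177.4, 126, 110))
(15.5, 'sc', (-28.5, 57, 136)) (15.55, 'si', (-175.4, 126, 110))
(15.6, 'sc', (-26.6, 74, 137)) (15.65, 'si', (-175.8, 124, 107))
```

View pics/g.png

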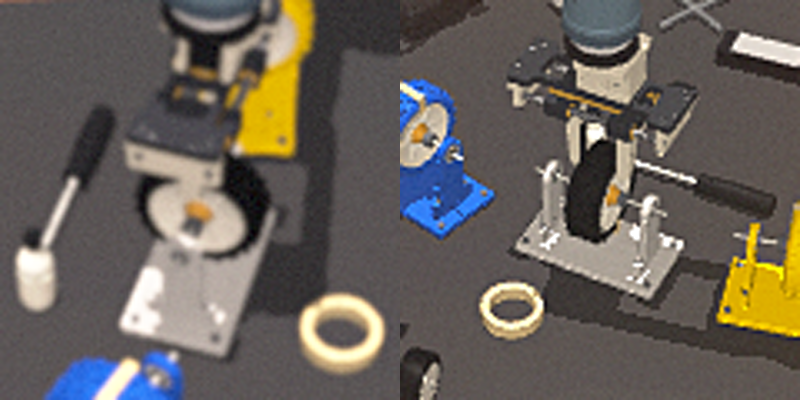

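The picture shows the fingers straddling and gripping the tyre at the top, with the tape out of sight underneath and the other things undisturbed.

```bash
python3 -c "
from h import manip
print(manip.hand_in(), manip.observe()['t'])"
```

```text
the job is handed in; nothing more can be done
the job is handed in; nothing more can be done
```

The wheel's heavy side is turned straight down, to within about 2–3° by my estimate. The fingers are gripping the tyre from above at 25 N, and the job is handed in after about 16 s of robot time.

- **Finding the heavy side:** I turned the wheel by hand and let it run free twice. The tape swung from −70° to −196° one way, and from −292° to −140° the other way (0° is straight up, positive towards the robot's left). Energy balance gave −172.0° for the tape with the heavy side down, and a full trajectory fit gave −171.2°. The drag came out at 0.51 of the heavy side's moment, inside your stated range.
- **Final position:** I re-gripped at −140° and turned the tool −30.7°, so the tape should be at about −171°. The opening stayed at 42.0 mm.
- **Check that disagreed:** At the end the tape was underneath and could not be properly seen. The scene camera's tape reading was wrong (about −28°), and the side camera read −175° to −177°, which I do not trust there. The final angle therefore rests on the tool turn; in the two earlier turns the tape followed the tool within 2°.
- **First grip missed:** The real fingertips sit about 35 mm short of the reported tool point, so my first grip closed above the tread without turning the wheel. I measured the offset and allowed for it from then on.
- **Other notes:** The wrist showed about 15 N of downward load at the end. In the last crops nothing near the balancer had moved.

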